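# Enable the bench laser with its key

### The arm

A 6-joint arm with a two-finger parallel gripper is mounted at the origin on a cart in front of the work surface, level with it; the furniture and walls round the work are solid. World frame = base frame: x ahead of the robot, y to its left, z up, the work surface at z = 0. Lengths are in m, angles in rad, forces in N, time in s.
With the tool pointing down it reaches from about 0.275 to 0.85 m from the base axis. Payload 19 kg.
Tool frame: the origin (TCP) lies midway between the tips of the shut fingers; the grasp point (between the pads) lies 19 mm behind it (arm.grip_point_offset is the distance from the TCP to the grasp point, in m); z points along the fingers, y is the direction in which the jaws open and shut (so a half turn about z gives the same grasp; the last joint's range is limited). The gripper opens to 85 mm and grips with 20 to 120 N. Pads are 22 mm wide; open, the fingers measure 114 mm over their backs; the gripper's body (76 mm by 85 mm) begins 54 mm behind the grasp point. The pads swing forward as they close: fully open they stand 13 mm farther back than shut.
Start: joints at [-1.462, 0.15, 1.437, -0, 1.554, -0.134], TCP at [0.138, -0.558, 0.231] pointing down, gripper open.
Joint ranges: [-2.8, 2.8], [-0.68, 2.1], [0.12, 2.68], [-1.39, 4.53], [0.16, 2.79], [-2.81, 2.81]. Speed limits (rad/s): [1.89, 1.89, 2.22, 3.01, 3.01, 3.01].

### API

Orientations are given as a unit quaternion [x, y, z, w].
In Python, from station import arm gives the robot as it stands. The module is installed in compiled form; this text tells all that it offers. Calls block until the motion is done:
- arm.reach(position, orientation): joint-space move of the TCP to a pose.
- arm.move_l(position, frame=None, speed=0.15, max_force=None): straight line of the TCP; frame=None keeps the orientation; speed is the mean speed in m/s. With max_force (N) it stops when the force on the tool has changed by that much, and returns True; else False.
- arm.move_joints(angles): joint-space move.
- arm.set_gripper(opening, grip_force=None): opening from 0.0 (shut) to 1.0 (fully open); grip_force is the grip in N (None keeps the last); returns when the fingers have stopped.
- arm.hold(seconds).
- arm.solve_ik(position, orientation): joint angles nearest the present ones, or None.
- arm.observe(): the state.
- arm.camera(name): name is "scene" or "side" or "wrist"; returns a dict with "pixels" (480x640x3 uint8, red, green, blue), "depth" (480x640 float32, m along the optical axis (not along the pixel's ray), 0 where there is no reading), "mtx" (3x3 intrinsics, pixels), "R" (3x3) and "t" (3): a world point X has camera coordinates R X + t; the wrist camera has in their place "T_tool_cam" (4x4, takes a point from camera to tool coordinates, whose origin is the TCP and whose axes are the flange's). Camera axes: x right, y down, z forward; pixel columns grow to the right and rows downward; lengths in m; the calibration is good to about 2 mm. The wrist camera is an equidistant fisheye: a pixel r from the principal point sees the ray r / f radians off the axis. A picture is of the moment at which its call begins: read the wrist's pose just before it.
A pose or a line that the arm cannot do raises arm.IKError and nothing moves.
- arm.job_done(): hands the job in, once; it reports no verdict.
Trained networks look in a picture, given as the dict that the camera call returned (one of the last four; its "shot" number tells which), for a name from the list of things; names that differ only in an ending like _2 or _b are one class to them, and where a whole thing is asked for, a point or a joint stands for the part that bears it (a point fixed in the world has none). Each returns a list of dicts, best first, with "conf" (0 to 1); they miss things now and then, are a little off and sometimes report something else, mostly with a low value. They report only what shows in the picture. A call takes as long as a camera call.
- arm.recognise(label, picture): "rect" ([left, top, right, bottom] in pixels, round what is visible of it).
- arm.tip_of(label, picture): "location" ([column, row] in pixels: a listed point, or the origin of a listed thing).
The state is a dict: "time_s": time; "joint_positions": joint angles; "dq": joint speeds; "joint_torque": joint torques, N m; "eef_pos": TCP position; "tcp_rot": TCP orientation; "wrist_force": force on the tool from outside, world axes, zero at the start; "moment": the same for the moment, N m; "opening": opening from 0.0 (shut) to 1.0 (fully open).
Only numpy, scipy, OpenCV 4.12 (cv2) and the standard library are available. Lean on these libraries where they do the work, as an engineer would, in place of code of your own. Each camera call takes 0.05 s, during which the arm holds its last target.

### The job

Switch the bench laser on: take the laser key, the one with the flat slab-shaped bow, out of the key stand, push its blade fully home into the keyway on top of the control box, then turn it clockwise as far as it goes to ON. Let go and leave the key standing in the switch; leave the round-headed key in its place in the stand.

Things in the scene. Friction and masses are not known exactly. Their poses are not given: they have to be found in the camera images.
- key_bow (a point): Middle of the laser key's bow, a black slab 12 mm thick (x), 36 wide (y), 44 tall: grip across x. 24 to 29 mm below is a 24x38 mm flange, then a flat steel blade 8 mm thick (x), 20 wide (y), 26 long, its end tapered. Loose, 40 g; a half turn about z changes nothing. Stands upright in a fixed grey stand (46x140x34 mm), flange on its top, blade 26 mm down a slot with 1.5 mm play.
- drum_head (a point): Middle of the head of the other key, not wanted: same height and black plastic, but the head is an upright round drum 24 mm in diameter and 44 mm tall (z up). It stands in the stand's other slot, 70 mm from the laser key along the bow's y axis.
- keyway (a point): Mouth centre of the keyway in the round dark switch (50 mm across) on the lid of the fixed grey control box (110x190x55 mm). Frame turns with the switch; z up. Slot straight down, 24 mm along y, 12 along x, deeper than the blade, mouth bevelled to 29x17. The switch face, level with this point, is 65 mm above the worktop. Key home: flange flush on the face, middle of bow 29 mm above this point.
- key_switch (a joint): Key switch angle, rad: 0 OFF (stop, start), grows clockwise seen from above to the stop at 1.05 (60 degrees), ON. Turns about the vertical through the keyway, friction 0.04 N m, stays where left. The blade has about 11 degrees of play in the keyway, so from lined up the key turns about 72 degrees to reach the ON stop.

How it is judged:
On the way, in this order (a step that is already met when the one before it is completed fails the run):
1. the laser key is fully home in the keyway, flange on the face (within 6 mm), while the switch is still off (under 0.3 rad) (z of key_bow in the frame of keyway below 0.035 m and horizontal distance between key_bow and keyway below 0.015 m and angle between key_bow's own z axis and vertical below 0.2 rad and value of joint key_switch below 0.3 rad), for 0.2 s.
2. the switch is turned on with the key in it (beyond 0.75 rad) (z of key_bow in the frame of keyway below 0.038 m and horizontal distance between key_bow and keyway below 0.015 m and value of joint key_switch above 0.75 rad), for 0.2 s.
At the end, for the whole second after the job is handed in: The laser key stands in the keyway, home to within 6 mm, its bow within 15 mm of the keyway's axis and upright within 0.2 rad; the switch is beyond 0.75 rad (ON stop at 1.05); the round-headed key is within 20 mm of where it stood (z of key_bow in the frame of keyway below 0.035 m and horizontal distance between key_bow and keyway below 0.015 m and angle between key_bow's own z axis and vertical below 0.2 rad and value of joint key_switch above 0.75 rad and distance of drum_head from where it was at the start of the episode below 0.02 m); the robot touches nothing.
It fails at once if the round-headed key is moved by more than 20 mm (distance of drum_head from where it was at the start of the episode above 0.02 m).
It also fails if it takes over 42 s, if anything falls off the work surface, if the arm or the gripper's body presses on something with over 40 N, if the wrist force passes 120 N, or if a joint passes its speed limit or range.

## Working session

There is one attempt and no reset: what is moved stays moved. The work goes in short steps, each a Python script; the robot and the scene stay as the last script left them, time stands still between calls to the robot, and variables do not carry over. Pictures are saved under pics/ and viewed, and the job is handed in when it is done.

```bash
mkdir -p pics; ls
python3 - <<'E'
from station import arm
import cv2,numpy as np
print(arm.observe())
for n in ["scene","side","wrist"]:
    c=arm.camera(n); cv2.imwrite(f"pics/{n}0.png",c["pixels"][:,:,::-1])
    print(n,c["mtx"].round(1).tolist(), c.get("T_tool_cam"), c.get("R"), c.get("t"))
    for l in ["key_bow","drum_head","keyway"]:
        t=arm.tip_of(l,c)
        for d in t[:3]:
            u,v=d["location"]; z=c["depth"][int(v),int(u)]
            s=""
            if n!="wrist":
                p=np.linalg.inv(c["mtx"])@[u,v,1]*z; s=c["R"].T@(p-c["t"])
            print(n,l,d,z,s)
E
```

```text
pics
{'time_s': 0.0, 'joint_positions': array([-1.46200349e+00,  1.50964871e-01,  1.43799540e+00, -1.75315968e-06,
        1.55379798e+00, -1.33993408e-01]), 'dq': array([-0.00105445,  0.00025032, -0.00042535, -0.00133037, -0.00030745,
        0.0013886 ]), 'joint_torque': array([ 2.46686221e-03, -7.13053322e+01, -5.70868242e+01, -1.65678023e-05,
        8.78228748e-03,  2.44542997e-05]), 'eef_pos': array([ 0.13819285, -0.55790493,  0.23070523]), 'tcp_rot': array([ 9.92640728e-01,  1.21095191e-01,  6.46689164e-06, -5.82765991e-04]), 'wrist_force': array([-0.7979313 , -0.51195695,  0.02235289]), 'moment': array([-0.02498698,  0.05939925, -0.05642747]), 'opening': 0.9973159895116126}
scene [[611.9, 0.0, 334.1], [0.0, 611.9, 251.1], [0.0, 0.0, 1.0]] None [[-0.73627176 -0.67651744  0.0151012 ]
 [-0.5278099   0.56017799 -0.63844916]
 [ 0.42346263 -0.47804265 -0.76951584]] [0.34664706 0.28722708 1.15100258]
scene key_bow {'location': [248.2, 334.3], 'conf': 0.64} 1.1461612 [0.44102314 0.27216659 0.07990864]
scene drum_head {'location': [273.6, 315.4], 'conf': 0.55} 1.1756957 [0.43769799 0.
[... 298 characters left out ...]
.58594628]] [0.44928565 0.12838899 0.83586378]
side key_bow {'location': [283.6, 358.7], 'conf': 0.56} 0.63832134 [0.4464503  0.27542468 0.08208692]
side drum_head {'location': [292.7, 329.3], 'conf': 0.62} 0.69527215 [0.4479915  0.2107778  0.07303828]
side keyway {'location': [334.6, 181.0], 'conf': 0.63} 1.0969744 [ 0.45464301 -0.28657435  0.06423133]
wrist [[371.6, 0.0, 315.4], [0.0, 371.6, 242.5], [0.0, 0.0, 1.0]] [[ 3.09082789e-04 -9.47014223e-01 -3.21191479e-01  8.22553008e-02]
 [ 9.99999944e-01  2.52317544e-04  2.18357189e-04 -3.22515131e-05]
 [-1.25745119e-04 -3.21191528e-01  9.47014248e-01 -1.41397537e-01]
 [ 0.00000000e+00  0.00000000e+00  0.00000000e+00  1.00000000e+00]] None None
```

View pics/scene0.png

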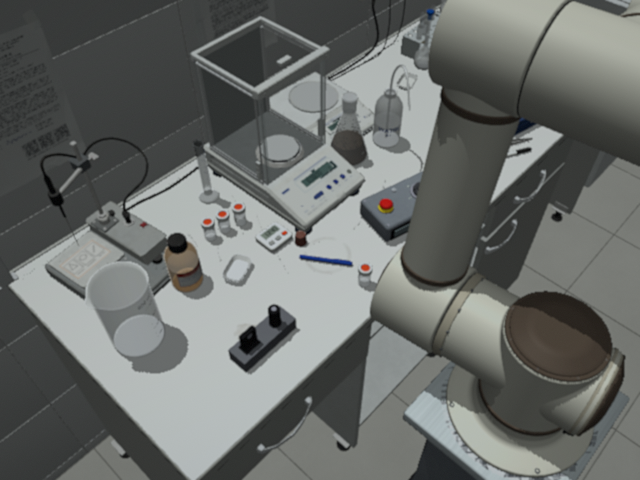

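View pics/side0.png

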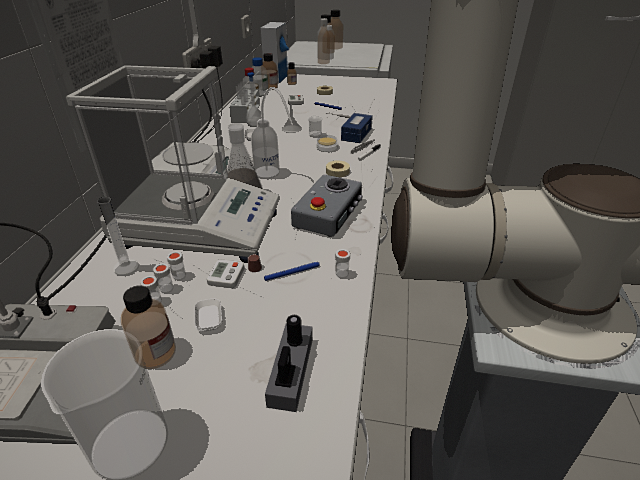

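View pics/wrist0.png

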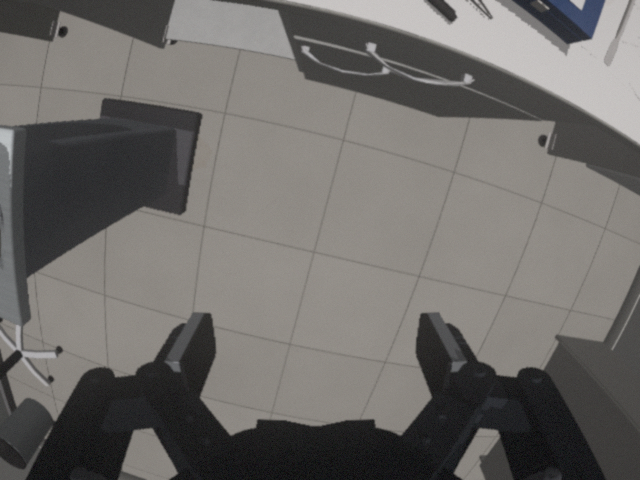

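```bash
cat > h.py <<'E'
from station import arm
import cv2,numpy as np
from scipy.spatial.transform import Rotation as Ro
def quat(yaw): return np.array([np.cos(yaw/2),np.sin(yaw/2),0,0])
def world(c):
    h,w=c["depth"].shape; v,u=np.mgrid[:h,:w]; z=c["depth"]
    p=np.stack([u,v,np.ones_like(u)],-1)@np.linalg.inv(c["mtx"]).T*z[...,None]
    return (p-c["t"])@c["R"]
def wray(c,o,u,v):
    """ray origin, dir in world for wrist pixel"""
    K=c["mtx"]; a=np.array([(u-K[0,2])/K[0,0],(v-K[1,2])/K[1,1]]); th=np.linalg.norm(a)
    d=np.r_[a/max(th,1e-9)*np.sin(th),np.cos(th)]
    T=c["T_tool_cam"]; R=Ro.from_quat(o["tcp_rot"]).as_matrix()
    return R@T[:3,3]+o["eef_pos"], R@T[:3,:3]@d
def wplane(c,o,u,v,z):
    p,d=wray(c,o,u,v); return p+d*(z-p[2])/d[2]
def rectify(c,o,x0,x1,y0,y1,z,px=0.00025):
    """top view of plane z; rows: x decreasing (up = +x), cols: y decreasing"""
    xs=np.arange(x1,x0,-px); ys=np.arange(y1,y0,-px)
    X,Y=np.meshgrid(xs,ys,indexing='ij')
    T=c["T_tool_cam"]; R=Ro.from_quat(o["tcp_rot"]).as_matrix()
    P=np.stack([X,Y,np.full_like(X,z)],-1)-o["eef_pos"]
    P=P@R; P=(P-T[:3,3])@T[:3,:3]
    th=np.arctan2(np.hypot(P[...,0],P[...,1]),P[...,2]); n=np.hypot(P[...,0],P[...,1])+1e-12
    K=c["mtx"]; mu=K[0,2]+K[0,0]*th*P[...,0]/n; mv=K[1,2]+K[1,1]*th*P[...,1]/n
    return cv2.remap(c["pixels"],mu.astype(np.float32),mv.astype(np.float32),cv2.INTER_LINEAR)
E
python3 - <<'E'
from h import *
import numpy as np
P=[]
for n in ["side","scene"]:
    c=arm.camera(n); w=world(c)[c["depth"]>0]; P.append(w)
    if n=="side":
        q=w[(abs(w[:,0]-.45)<.15)&(abs(w[:,1]-.24)<.15)&(w[:,2]>.025)&(w[:,2]<.037)]
        print("stand",q.mean(0),cv2.minAreaRect((q[:,:2]*1000).astype(np.float32)))
        q=w[(abs(w[:,0]-.45)<.15)&(abs(w[:,1]-.24)<.15)&(w[:,2]>.055)&(w[:,2]<.12)]
        print("keys",q.shape,cv2.minAreaRect((q[q[:,1]>.24][:,:2]*1000).astype(np.float32)),cv2.minAreaRect((q[q[:,1]<.24][:,:2]*1000).astype(np.float32)),q[:,2].max())
        q=w[(abs(w[:,0]-.45)<.15)&(abs(w[:,1]+.25)<.15)&(w[:,2]>.050)&(w[:,2]<.058)]
        print("box",q.mean(0),cv2.minAreaRect((q[:,:2]*1000).astype(np.float32)))
w=P[0]
for y in np.arange(-.5,.5,.1):
    print(round(y,2),[round(float(max(w[(w[:,0]>=x)&(w[:,0]<x+.1)&(w[:,1]>=y)&(w[:,1]<y+.1)][:,2],default=0)),2) for x in np.arange(.2,1,.1)])
print(arm.observe()["time_s"])
E
```

```text
stand [0.44980319 0.25424598 0.033581  ] ((485.35137939453125, 291.50994873046875), (278.6822509765625, 114.55381774902344), 57.288597106933594)
keys (892, 3) ((516.2084350585938, 321.66302490234375), (199.62503051757812, 33.01362228393555), 36.87577819824219) ((448.133544921875, 201.05209350585938), (22.60140037536621, 22.780548095703125), 1.408264398574829) 0.11979838498184518
box [ 0.4808659  -0.21068508  0.05432586] ((508.2464904785156, -212.51947021484375), (261.72076416015625, 183.74929809570312), 75.65567779541016)
-0.5 [-0.84, 0.0, 0.02, 0.02, 0.25, 0.1, 0.09, 0.44]
-0.4 [-0.84, 0.06, 0.07, 0.22, 0.25, 0.19, 0.09, 0.45]
-0.3 [-0.84, 0.06, 0.07, 0.06, 0.34, 0.35, 0.34, 0.47]
-0.2 [-0.84, 0.0, 0.08, 0.06, 0.35, 0.35, 0.34, 0.48]
-0.1 [0.5, 0.22, 0.06, 0.06, 0.35, 0.35, 0.34, 0.49]
-0.0 [0.51, 0.22, 0.01, 0.03, 0.02, 0.06, 0.17, 0.43]
0.1 [0.21, 0.0, 0.09, 0.02, 0.02, 0.06, 0.15, 0.25]
0.2 [0.0, 0.0, 0.09, 0.0, 0.14, 0.11, 0.15, 0.08]
0.3 [0.0, 0.0, 0.04, 0.18, 0.18, 0.08, 0.11, 0.0]
0.4 [0.0, 0.0, 0.0, 0.18, 0.18, 0.06, 0.06, 0.0]
0.7
```

Run:
```python
from h import *
arm.reach([0.45,-0.285,0.19],quat(np.pi/2))
o=arm.observe(); c=arm.camera("wrist"); cv2.imwrite("pics/w1.png",c["pixels"][:,:,::-1])
for d in arm.tip_of("keyway",c)[:2]: print(d,wplane(c,o,*d["location"],.065))
r=rectify(c,o,.39,.51,-.36,-.21,.065); cv2.imwrite("pics/w1r.png",r[:,:,::-1]); print(r.shape,o["eef_pos"],o["time_s"],o["joint_positions"])
```

```text
{'location': [311.7, 224.7], 'conf': 0.73} [ 0.44650373 -0.2795727   0.065     ]
(480, 600, 3) [ 0.44965899 -0.28580348  0.1900524 ] 2.2417 [-7.10687198e-01  8.02474230e-02  1.59892095e+00 -2.40804819e-04
  1.46228231e+00 -7.08839667e-01]
```

View pics/w1.png

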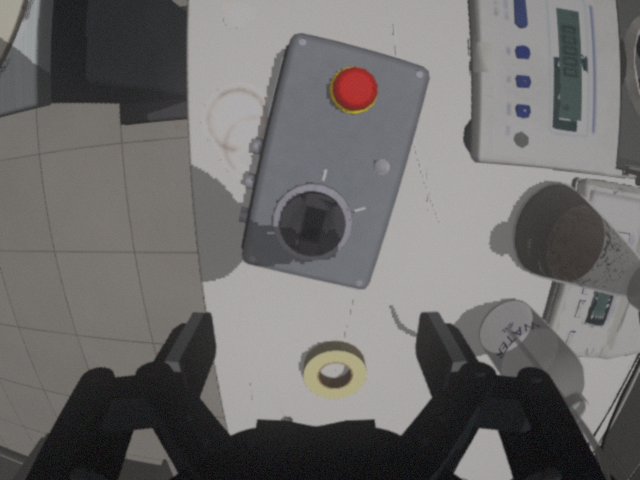

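View pics/w1r.png

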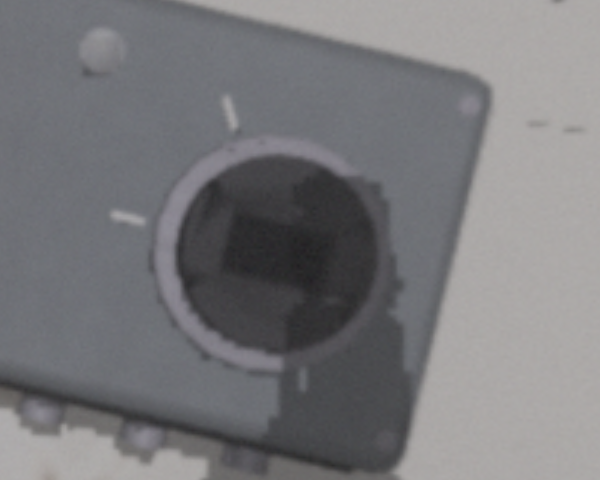

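Run:
```python
from h import *
r=cv2.imread("pics/w1r.png")
g=cv2.cvtColor(r,cv2.COLOR_BGR2GRAY)[130:380,150:410].astype(float)
g=np.clip((g-25)*6,0,255)**1.0
g=cv2.resize(g.astype(np.uint8),None,fx=2.3,fy=2.3,interpolation=cv2.INTER_CUBIC)
cv2.imwrite("pics/w1s.png",g)
```

```text
(no output)
```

View pics/w1s.png

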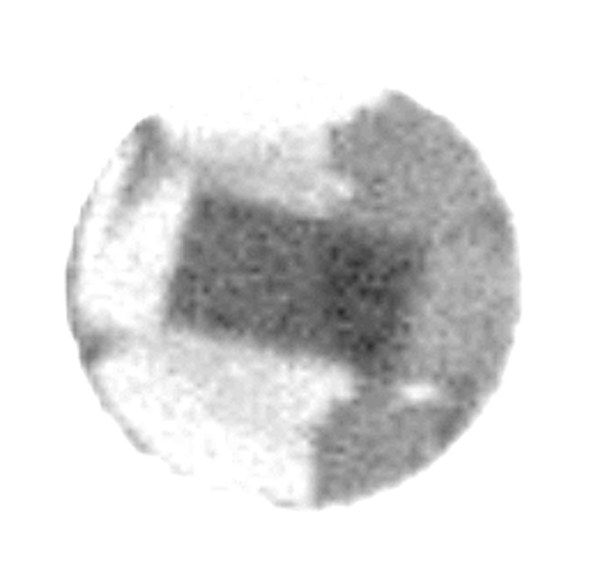

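Run:
```python
from h import *
arm.move_l([0.445,0.262,0.20],speed=0.35)
o=arm.observe(); c=arm.camera("wrist"); cv2.imwrite("pics/w2.png",c["pixels"][:,:,::-1])
for l in ["key_bow","drum_head"]:
  for d in arm.tip_of(l,c)[:2]: print(l,d,wplane(c,o,*d["location"],.063))
r=rectify(c,o,.39,.49,.17,.31,.085); cv2.imwrite("pics/w2r.png",r[:,:,::-1]); print(r.shape,o["eef_pos"],o["time_s"],o["joint_positions"])
s=arm.camera("side"); w=world(s)[s["depth"]>0]
q=w[(w[:,0]>.4)&(w[:,0]<.6)&(w[:,1]>.25)&(w[:,1]<.5)&(w[:,2]>.12)&(w[:,2]<.19)]
print(np.percentile(q,[0,2,50,98,100],axis=0))
```

```text
key_bow {'location': [315.5, 220.7], 'conf': 0.61} [0.44471462 0.26714924 0.063     ]
drum_head {'location': [317.8, 297.8], 'conf': 0.97} [0.44661329 0.20019422 0.063     ]
(400, 560, 3) [0.44501229 0.26112795 0.20006228] 4.1167 [ 3.81364278e-01  4.01013720e-02  1.62099270e+00 -1.86487850e-04
  1.48048879e+00  3.82324167e-01]
[[0.58601436 0.36024954 0.12005914]
 [0.58772173 0.36746441 0.12146987]
 [0.5917411  0.40646651 0.15137952]
 [0.59955727 0.42633607 0.17740474]
 [0.59999981 0.42957558 0.17902976]]
```

View pics/w2.png

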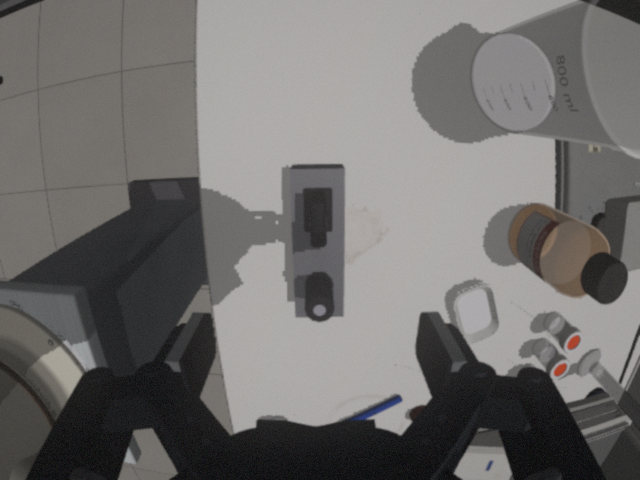

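View pics/w2r.png

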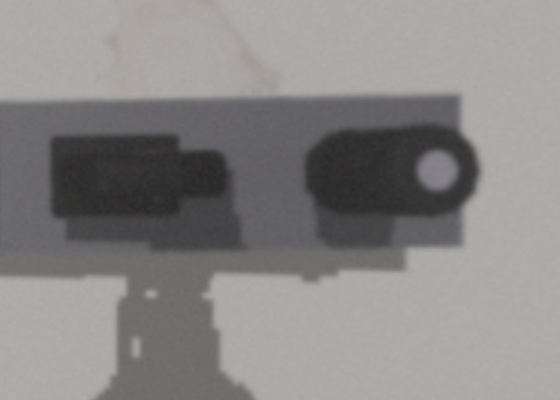

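Run:
```python
from h import *
o=arm.observe(); c=arm.camera("wrist")
r=[np.clip((rectify(c,o,.40,.49,.16,.36,z).astype(float)-15)*2.2,0,255).astype(np.uint8) for z in (.039,.034)]
r=np.vstack(r); cv2.imwrite("pics/w3.png",r[:,:,::-1]); print(r.shape)
```

```text
(720, 800, 3)
```

View pics/w3.png

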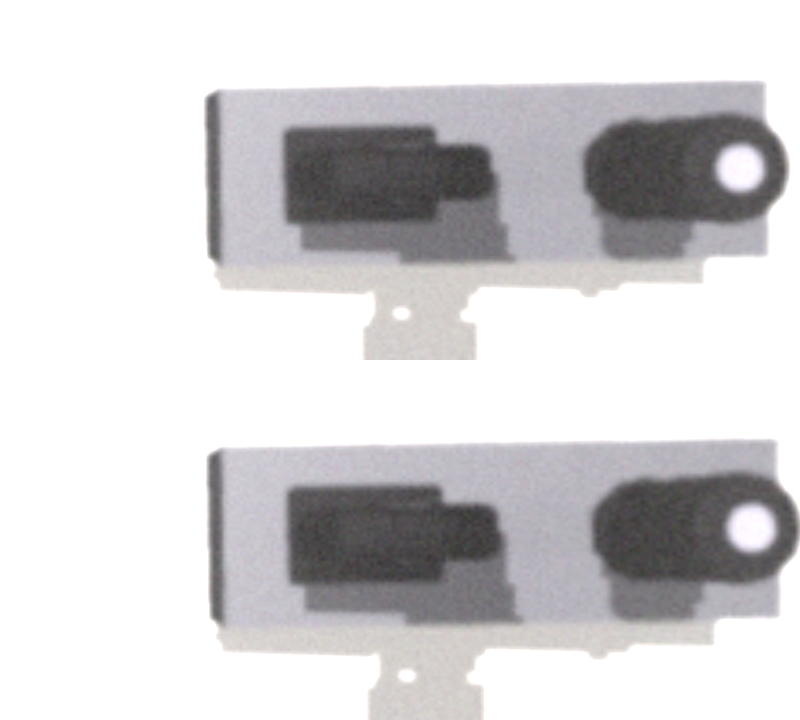

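Run:
```python
from h import *
q=quat(np.pi/2+.018)
arm.reach([0.4465,0.270,0.15],q)
arm.move_l([0.4465,0.270,0.048],speed=0.12,max_force=15)
o=arm.observe(); print(o["eef_pos"],o["time_s"],o["wrist_force"])
arm.set_gripper(0.0,80)
o=arm.observe(); print(o["eef_pos"],o["opening"],o["time_s"],o["wrist_force"])
print(arm.move_l([0.4465,0.270,0.160],speed=0.15))
o=arm.observe(); print(o["eef_pos"],o["opening"],o["time_s"],o["wrist_force"])
c=arm.camera("wrist"); cv2.imwrite("pics/w4.png",c["pixels"][:,:,::-1])
c=arm.camera("side"); cv2.imwrite("pics/s4.png",cv2.resize(c["pixels"][200:440,180:420,::-1],None,fx=2.4,fy=2.4))
```

```text
[0.4469613  0.27017854 0.04885362] 5.6833 [ 0.25103703 -0.36362081  0.54251991]
[0.44659937 0.27007016 0.04820272] 0.12457210321619876 6.35 [-0.61580686 -0.31494002  3.79635444]
False
[0.44611595 0.26982039 0.15901129] 0.12985177385872662 7.25 [ 0.57490337  1.00260323 -1.15343701]
```

View pics/w4.png

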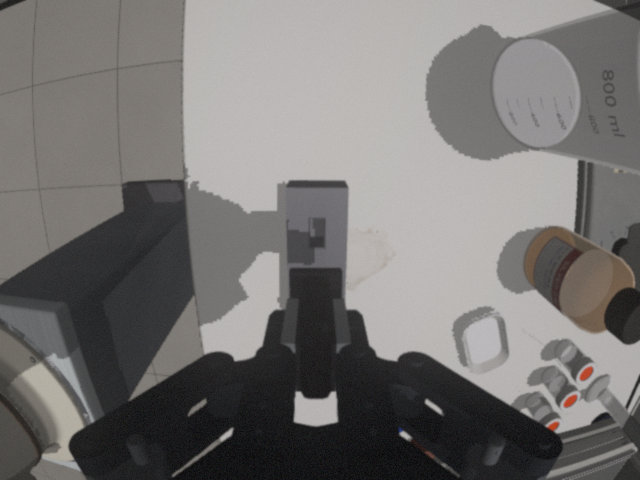

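View pics/s4.png

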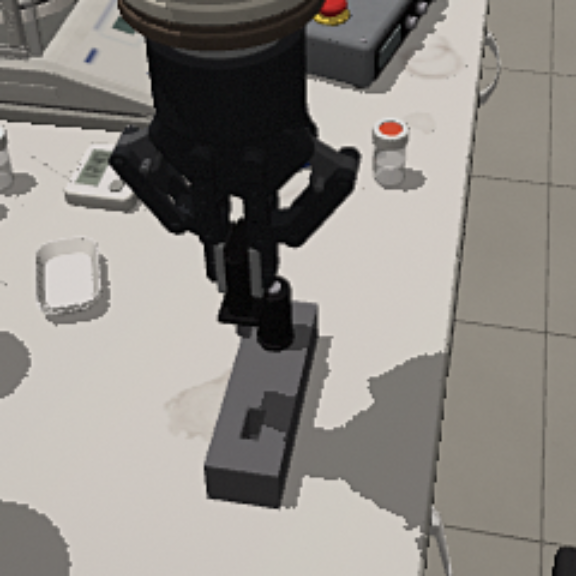

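Run:
```python
from h import *
o=arm.observe(); c=arm.camera("wrist")
for v in (266,270): print(wplane(c,o,317,v,.1498),wplane(c,o,317,v,.145))
for u in (289,343): print(wplane(c,o,u,270,.1498))
arm.move_l([0.4467,-0.2795,0.16],speed=0.3)
arm.reach([0.4467,-0.2795,0.125],quat(np.pi/2-.218))
arm.hold(0.2)
o=arm.observe(); print(o["eef_pos"],o["time_s"],o["wrist_force"])
c=arm.camera("wrist"); cv2.imwrite("pics/w5.png",c["pixels"][:,:,::-1])
c=arm.camera("side"); cv2.imwrite("pics/s5.png",cv2.resize(c["pixels"][80:280,240:440,::-1],None,fx=2.9,fy=2.9))
```

```text
[0.44588398 0.29060757 0.1498    ] [0.44593871 0.28862689 0.145     ]
[0.44592182 0.28870456 0.1498    ] [0.44597776 0.28666316 0.145     ]
[0.43359885 0.28845266 0.1498    ]
[0.45736822 0.28889399 0.1498    ]
[ 0.44715324 -0.27965049  0.12619281] 9.9333 [-0.20747489  0.22686203  0.06796373]
```

View pics/w5.png

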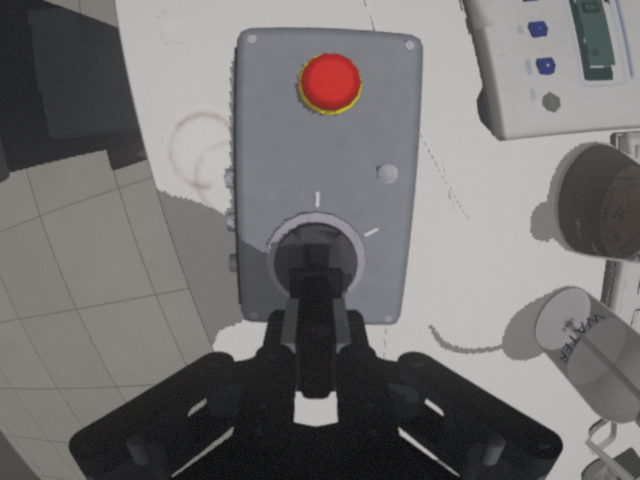

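View pics/s5.png

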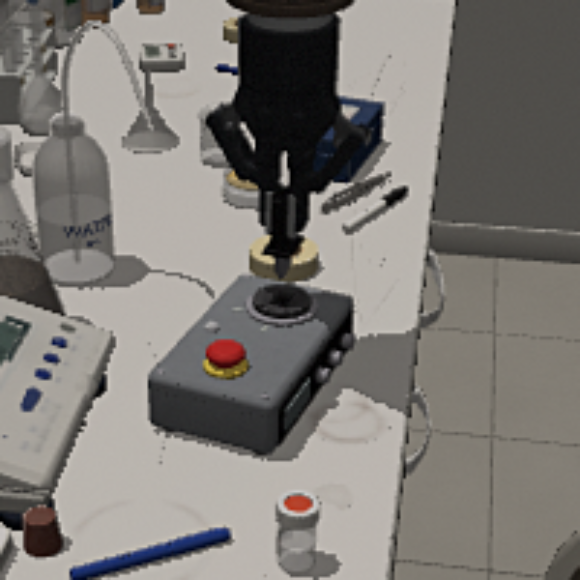

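Run:
```python
from h import *
x,y=0.4467,-0.2795
for z,f in ((.105,20),(.090,15),(.076,15)):
    h=arm.move_l([x,y,z],speed=0.06,max_force=f)
    o=arm.observe(); print(h,o["eef_pos"],o["time_s"],o["wrist_force"],o["moment"])
    if h: break
c=arm.camera("wrist"); cv2.imwrite("pics/w6.png",c["pixels"][:,:,::-1])
c=arm.camera("side"); cv2.imwrite("pics/s6.png",cv2.resize(c["pixels"][80:280,240:440,::-1],None,fx=2.9,fy=2.9))
```

```text
False [ 0.44657136 -0.27941717  0.10463119] 10.5167 [-0.1549613   0.65155386  0.0494799 ] [-0.03388417  0.026389   -0.00775465]
False [ 0.44655354 -0.27936418  0.08961586] 10.9167 [ 0.09200427  0.20291797 -0.36522347] [-0.01179919  0.0348109  -0.04690964]
True [ 0.44769198 -0.28028156  0.07914404] 11.1833 [ 1.49462886 -1.48089134  8.18124986] [-0.27836984 -0.38056481 -0.01093306]
```

View pics/w6.png

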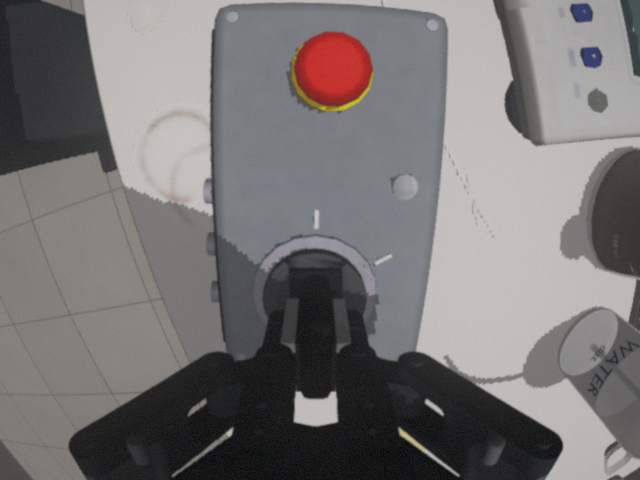

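View pics/s6.png

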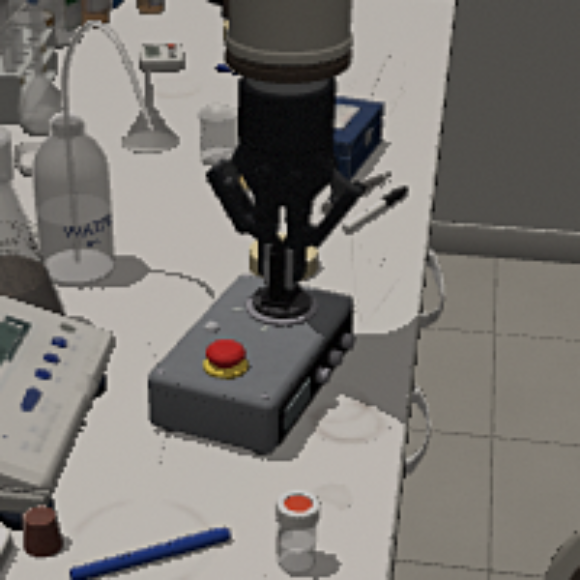

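Run:
```python
from h import *
arm.hold(0.4)
p=np.array([.4468,-.2796,.0790])
for a in (20,40,55,66,70,72,73.5):
    arm.reach(p,quat(np.pi/2-.218-np.radians(a)))
    o=arm.observe(); print(a,o["eef_pos"].round(4),round(o["time_s"],2),o["wrist_force"].round(1),o["moment"].round(3))
    if np.linalg.norm(o["wrist_force"])>35 or abs(o["moment"][2])>1: break
c=arm.camera("wrist"); cv2.imwrite("pics/w7.png",c["pixels"][:,:,::-1])
```

```text
20 [ 0.4471 -0.28    0.0791] 12.12 [ 0.2 -1.7  8.3] [-0.143  0.044 -0.025]
40 [ 0.4472 -0.28    0.0791] 12.57 [-0.1 -1.9  7.9] [-0.17  -0.104 -0.066]
55 [ 0.4472 -0.28    0.0792] 12.93 [ 0.6 -1.3  6.9] [-0.242 -0.032 -0.03 ]
66 [ 0.4472 -0.2801  0.0791] 13.24 [ 0.2 -1.6  7.4] [-0.246 -0.046 -0.063]
70 [ 0.4472 -0.2801  0.0792] 13.49 [-0.1 -1.5  6.9] [-0.246 -0.038 -0.077]
72 [ 0.4472 -0.28    0.0791] 13.74 [ 0.2 -1.5  6.3] [-0.24  -0.041 -0.111]
73.5 [ 0.4472 -0.2801  0.0792] 13.99 [ 0.7 -1.5  7. ] [-0.307 -0.023 -0.069]
```

View pics/w7.png

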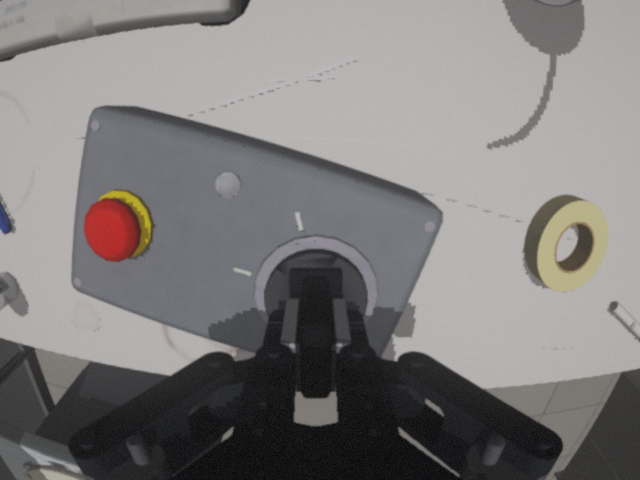

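Run:
```python
from h import *
p=np.array([.4468,-.2796,.0790])
for a in (75,76.5,78,79.5):
    arm.reach(p,quat(np.pi/2-.218-np.radians(a)))
    o=arm.observe(); print(a,o["eef_pos"].round(4),round(o["time_s"],2),o["wrist_force"].round(1),o["moment"].round(3),o["opening"])
    if abs(o["moment"][2])>.3: break
```

```text
75 [ 0.4471 -0.2802  0.0792] 14.29 [ 0.7 -2.6  6.2] [-0.389  0.034  0.014] 0.1281659479108414
76.5 [ 0.4471 -0.2802  0.0791] 14.54 [-0.  -3.   7.1] [-0.514  0.136  0.108] 0.12609547896881762
78 [ 0.4471 -0.2802  0.0791] 14.79 [-1.1 -3.1  7.2] [-0.525  0.238  0.299] 0.1293450829093394
79.5 [ 0.447  -0.2803  0.0792] 15.04 [-1.  -3.3  7.2] [-0.599  0.237  0.467] 0.12825749110632884
```

Run:
```python
from h import *
p=np.array([.4468,-.2796,.0792])
arm.reach(p,quat(np.pi/2-.218-np.radians(76)))
arm.set_gripper(0.5)
o=arm.observe(); print(o["opening"],o["wrist_force"],o["time_s"])
arm.move_l([.4468,-.2796,.20],speed=0.15)
arm.hold(.2)
o=arm.observe(); c=arm.camera("wrist"); cv2.imwrite("pics/w8.png",c["pixels"][:,:,::-1])
for l,z in (("key_bow",.094),("keyway",.065)):
  for d in arm.tip_of(l,c)[:2]: print(l,d,wplane(c,o,*d["location"],z))
print(o["time_s"],o["eef_pos"])
r=np.clip((rectify(c,o,.39,.51,-.36,-.21,.070).astype(float)-15)*2.2,0,255); cv2.imwrite("pics/w8r.png",r[:,:,::-1])
c=arm.camera("side"); cv2.imwrite("pics/s8.png",c["pixels"][:,:,::-1])
w=world(c); 
k=w[(abs(w[...,0]-.447)<.03)&(abs(w[...,1]+.28)<.03)&(w[...,2]>.1)&(w[...,2]<.14)]; print(k[:,2].max() if len(k) else None,len(k))
k=w[(abs(w[...,0]-.448)<.03)&(abs(w[...,1]-.2)<.03)&(w[...,2]>.055)&(w[...,2]<.12)]; print(cv2.minAreaRect((k[:,:2]*1000).astype(np.float32)),k[:,2].max())
```

```text
0.4957019350328347 [ 0.77364377  0.36715737 -1.02767673] 15.7
key_bow {'location': [316.0, 242.2], 'conf': 0.62} [ 0.44537942 -0.27998135  0.094     ]
keyway {'location': [314.5, 241.6], 'conf': 0.65} [ 0.43601068 -0.2790842   0.065     ]
16.8583 [ 0.44660281 -0.27945687  0.19923198]
0.11610267021924567 107
((448.2543029785156, 200.4929656982422), (22.455577850341797, 23.509244918823242), 4.826600551605225) 0.0854283001535984[ WARN:0@6.450] global loadsave.cpp:1063 imwrite_ Unsupported depth image for selected encoder is fallbacked to CV_8U.
```

View pics/w8r.png

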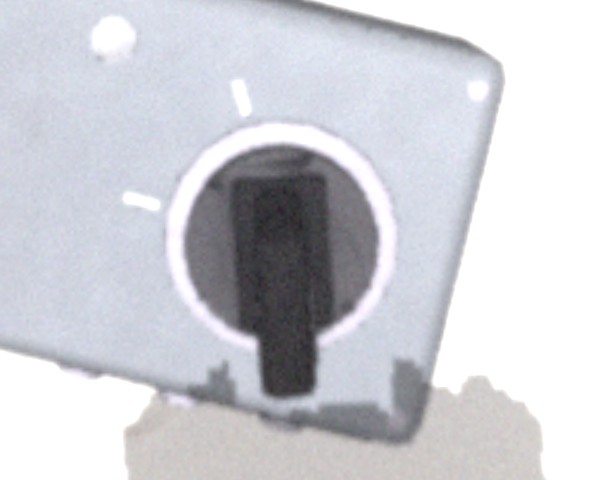

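View pics/s8.png

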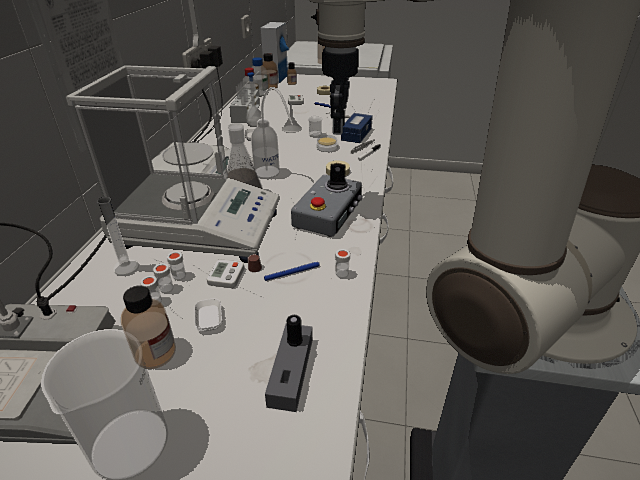

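Run:
```python
from station import arm
print(arm.observe()["wrist_force"]); print(arm.job_done())
```

```text
[-0.09248491  0.58961687 -0.05374165]
the job is handed in; nothing more can be done
None
```

I took the laser key out of the stand, pushed it home in the keyway and turned it clockwise to the ON stop. I then let go, raised the gripper clear and handed the job in at about 17 s of the 42 s allowed. `job_done` reports no verdict, so success rests on my own checks.

- **Seating:** the flange met the face with the TCP at z = 0.0791 m, against 0.079 m predicted for fully home. I held it there 0.4 s before turning.
- **Turn:** I commanded up to 79.5° from my measured slot angle. The wrist moment rose from about 0.1 to 0.47 N m over the last 3°, which I read as the stop. That is more than the nominal 72°. I could not read the switch angle directly.
- **After release:** the bow top was at z = 0.116 m, as expected for a home key, and the key stands upright in the switch. In the wrist picture the bow's long axis had turned about 76–78° from the slot's starting direction.
- **Round-headed key:** it measured under 1 mm from where it stood, still in its slot.
- **Disagreement:** after the turn the network placed the keyway point about 10 mm off in x, with the slot hidden under the key. I disregarded this, because its bow estimate was about 1.5 mm from the keyway centre I had measured earlier.

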